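# Preset the tape winder to 42

### The arm

A 6-joint arm with a two-finger parallel gripper is mounted at the origin on the work surface. World frame = base frame: x ahead of the robot, y to its left, z up, the work surface at z = 0. Lengths are in m, angles in rad, forces in N, time in s.
With the tool pointing down it reaches from about 0.35 to 1 m from the base axis. Payload 7.1 kg.
Tool frame: the origin (TCP) lies on the front face of the gripper's body, between the roots of the fingers; the fingertips stand 73 mm ahead of it and the grasp point (between the pads) lies 54 mm ahead of it; z points along the fingers, y is the line along which they close (so a half turn about z gives the same grasp; the last joint's range is limited). The gripper opens to 85 mm and grips with 20 to 120 N. Pads are 22 mm wide; open, the fingers measure 114 mm over their backs; the gripper's body (76 mm by 85 mm) begins 54 mm behind the grasp point. The pads swing forward as they close: fully open they stand 13 mm farther back than shut.
Start: joints at [-1.274, 0.423, 1.63, -0, 1.089, -0.019], TCP at [0.194, -0.594, 0.304] pointing down, gripper open.
Joint ranges: [-3, 3], [-0.9, 2.11], [0.09, 2.58], [-1.31, 4.45], [0.11, 2.69], [-2.54, 2.54]. Speed limits (rad/s): [2.39, 2.39, 3.01, 3.14, 3.14, 3.14].

### API

Orientations are given as a rotation vector (axis times angle).
In Python, from station import bot gives the robot as it stands.
- The arm moves only by the shell command python3 -m inch 'ROWS' [OPENING] [FORCE]. ROWS is JSON, a list of rows, each an object with "xyz": the shift along the tool's x, y, z as a fraction of full scale, a list of three; "turn": the turn about the tool's z as a fraction of full scale. A call has 1 to 5 rows; each row shifts and turns the commanded pose from where the row before left it, along the tool's axes as they then stand; what a row does not reach is not made up. Full scale, the value 1, is 0.04 m for a shift and 30 degrees for a turn. A row lasts 1/10 s, in which the tool goes at most 50 mm and 8.59 degrees, less where a joint would pass 70% of its speed; a pose out of reach is approached as far as the arm can. A call with a number of a shift or a turn outside -1 to 1 is refused whole. A call with a gripper value outside its range is refused whole. OPENING is the opening, from -1 (shut) to 1 (fully open), so that 0 is half open, set as the call begins (- or left out, the last holds). The fingers move at their own pace and stop on an object; FORCE is the grip in N (left out, the last holds). Time passes only in rows, so rows that do not move let the fingers close. It gives the time, the measured TCP pose, the force, the opening and the grip force at its end, in the units of the state.
- bot.state(): the state, without advancing time (a new reading comes with each control period).
- bot.capture(name): name is "scene" or "side" or "wrist"; returns the picture (384x512x3 uint8, red, green, blue); there is no depth.
- bot.camera_params(name): a dict with "mtx" (3x3 intrinsics, pixels), "cam_to_world" (4x4, takes a point from camera to world coordinates). Camera axes: x right, y down, z forward; pixel columns grow to the right and rows downward; lengths in m; the calibration is good to about 2 mm. A picture is of the moment at which its call begins: read the wrist's pose just before it. camera_params takes no time and is no camera call; for the wrist camera it gives the pose at the moment of the call.
- bot.close_job(): hands the job in; it is judged then, once.
The state is a dict: "time_s": time; "joint_positions": joint angles; "dq": joint speeds; "joint_torque": joint torques, N m; "ee_pos": TCP position; "tool_rot": TCP orientation; "wrist_force": force on the tool from outside, world axes, zero at the start; "moment": the same for the moment, N m; "finger_gap": finger opening in m; "grip_force": force on a finger pad.
Only numpy, scipy, OpenCV 4.12 (cv2) and the standard library are available. Lean on these libraries where they do the work, as an engineer would, in place of code of your own. Each camera call takes 0.05 s, during which the arm holds its last target. There are 200 camera calls.

### The job

Set the tape winder's two-digit preset to 42: roll the ribbed wheel next to the crank until its four-dot face lies squarely on top, and the middle ribbed wheel until its two-dot face lies squarely on top. Leave the smooth tension wheel at the other end of the row as it is set.

Things in the scene. Friction and masses are not known exactly. Their poses are not given: they have to be found in the camera images.
- winder: Fixed tape winder; grey box 130x225 mm, top 52 mm high. Origin on the bench under the middle wheel; x to two flat tape plates (under 50 mm high), y along the wheels to the hand crank (under 50 mm high). Three wheels half out of the box, axles along y at x=0, 52 mm above the bench: tens y=+70 mm, units y=0, smooth tension wheel y=-70 mm (radius 36, 28 wide, no ribs or dots).
- tens (a joint): Ribbed wheel by the crank: drum radius 32, 44 mm wide, six ribs 5 mm thick to radius 50; push a rib along x with a shut fingertip. Faces of 1-6 black dots between ribs. Rad, + as the top rolls to winder +x: 0 one dot on top, +1.047 per next number, four at 3.142; ribs then 30 deg either side of vertical. Stops -0.35, 5.6. Friction 0.05 N m, no detents, stays put. Starts 1.2 to 2.45.
- units (a joint): Units digit wheel, the middle one at y=0: same shape, dots, friction and meaning of values as the tens wheel; two dots squarely on top at 1.047. Starts anywhere between 1.75 and 3.0.
- tension_mark (a point): A 6 mm dark spot on the rim of the smooth tension wheel, at the end of the row away from the crank. The wheel turns freely under the same light friction but is not to be turned: the spot, which starts somewhere on the upper half of the rim, should stay where it is.

How it is judged:
By the outcome, as a careful person would: the job done as asked, in the order asked, and still so for the second after the job is handed in, with the robot touching nothing.
It also fails if it takes over 40 s, if anything falls off the work surface, if the arm or the gripper's body presses on something with over 40 N, if the wrist force passes 120 N, or if a joint passes its speed limit or range.

## Working session

There is one attempt and no reset: what is moved stays moved. The work goes in short steps, Python scripts to look and compute and a shell command to move; the robot and the scene stay as the last step left them, time stands still between calls to the robot, and variables do not carry over. Pictures are saved under pics/ and viewed, at most 10 in all, crops included, and the job is handed in when it is done.

```bash
mkdir -p pics
python3 - <<'E'
from station import bot
import cv2,numpy as np
s=bot.state();print(s)
ims=[bot.capture(n) for n in("scene","side")]
for n,i in zip(("scene","side"),ims):
    cv2.imwrite(f"pics/{n}0.png",cv2.resize(i[:,:,::-1],(800,600),interpolation=cv2.INTER_CUBIC))
    p=bot.camera_params(n);print(n,p)
E
```

```text
{'time_s': 0.0, 'joint_positions': array([-1.27398586e+00,  4.23870340e-01,  1.63068416e+00,  1.17545791e-05,
        1.08856945e+00, -1.90096257e-02]), 'dq': array([-0.00148604, -0.00209634,  0.00042394,  0.0017376 , -0.00039011,
        0.00210549]), 'joint_torque': array([-1.44084839e-03, -5.57381415e+01, -2.81740665e+01, -1.49177222e-04,
        7.58651469e-03, -1.12427972e-05]), 'ee_pos': array([ 0.19401928, -0.59367553,  0.30312947]), 'tool_rot': array([-3.10100749e+00, -4.93782723e-01,  3.16683268e-04]), 'wrist_force': array([ 0.45913049, -0.15325229,  0.17401453]), 'moment': array([ 0.00108305,  0.02319535, -0.02934831]), 'grip_force': 0.0, 'finger_gap': 0.08547232759995967}
scene {'mtx': array([[469.48086387,   0.        , 262.8711596 ],
       [  0.        , 469.48086387, 195.93931151],
       [  0.        ,   0.        ,   1.        ]]), 'cam_to_world': array([[-0.01986688,  0.77463405, -0.63209761,  1.0803337 ],
       [ 0.99979647,  0.01761167, -0.00984063,  0.06142204],
       [ 0.00350941, -0.63216447, -0.77482629,  0.70052897],
       [ 0.        ,  0.        ,  0.        ,  1.        ]])}
side {'mtx': array([[407.71468812,   0.        , 258.01208995],
       [  0.        , 407.71468812, 187.73938311],
       [  0.        ,   0.        ,   1.        ]]), 'cam_to_world': array([[-0.97613677, -0.12335719,  0.1787177 ,  0.43662035],
       [-0.21714378,  0.56343093, -0.79711616,  0.54932911],
       [-0.00236507, -0.81690182, -0.57677189,  0.45440269],
       [ 0.        ,  0.        ,  0.        ,  1.        ]])}
```

View pics/scene0.png

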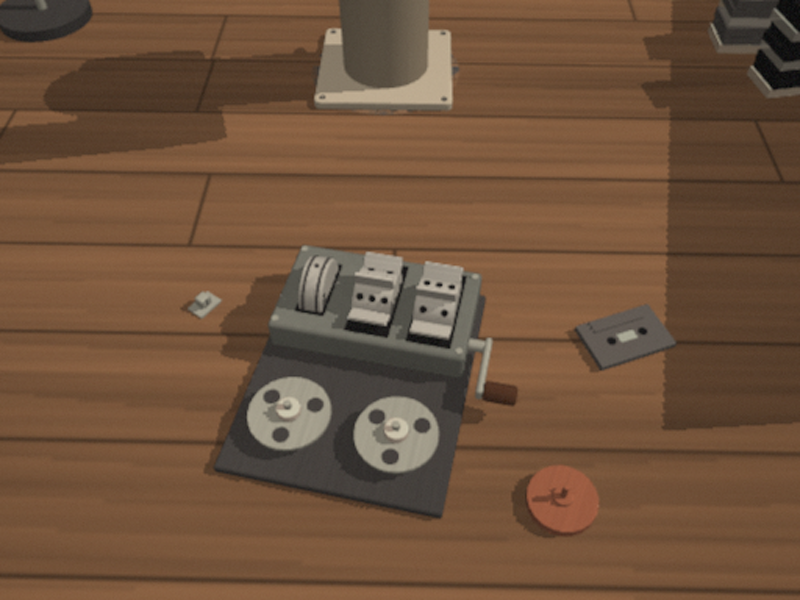

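View pics/side0.png

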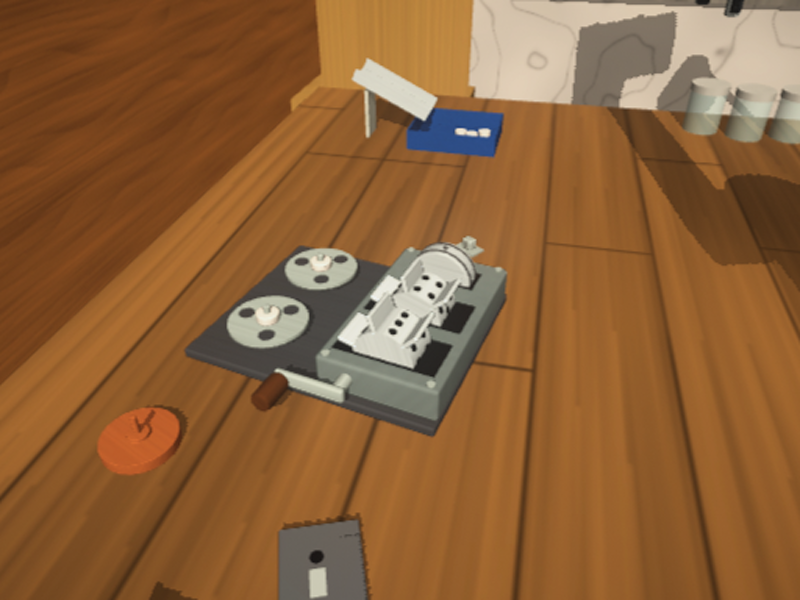

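The scene view shows the winder's box top with corners at about (303,250), (480,276), (463,352) and (275,318). The tension wheel is at the left, the units wheel in the middle, and the tens wheel by the crank on the right. Next I'll fit the pose and enlarge the view.

```bash
cat > h.py <<'E'
import numpy as np,cv2
from station import bot
def back(n,uv,z,s=1):
    p=bot.camera_params(n);C=p['cam_to_world'];d=C[:3,:3]@np.linalg.solve(p['mtx'],[uv[0]*s,uv[1]*s,1])
    return C[:3,3]+d*(z-C[2,3])/d[2]
def proj(p,P):
    C=p['cam_to_world'];q=(np.asarray(P)-C[:3,3])@C[:3,:3];q=q@p['mtx'].T
    return q[...,:2]/q[...,2:]
E
python3 - <<'E'
from h import *
for n,L in (("scene",[(303,250),(480,276),(463,352),(275,318)]),("side",[(412,249),(506,270),(438,388),(320,352)])):
    for uv in L: print(n,uv,back(n,uv,.052,.64).round(4))
for n,b in (("scene",(260,235,240,140)),("side",(310,225,210,180))):
    i=bot.capture(n);x,y,w,h=[int(v*.64) for v in b];c=i[y:y+h,x:x+w]
    k=800/w if 800/w*h<600 else 600/h
    print(n,x,y,k);cv2.imwrite(f"pics/{n}1.png",cv2.resize(c[:,:,::-1],None,fx=k,fy=k,interpolation=cv2.INTER_CUBIC))
E
```

```text
scene (303, 250) [ 0.4661 -0.0796  0.052 ]
scene (480, 276) [0.5035 0.1341 0.052 ]
scene (463, 352) [0.6142 0.1112 0.052 ]
scene (275, 318) [ 0.5719 -0.0992  0.052 ]
side (412, 249) [ 0.5711 -0.1003  0.052 ]
side (506, 270) [ 0.4555 -0.0778  0.052 ]
side (438, 388) [0.4983 0.1314 0.052 ]
side (320, 352) [0.6186 0.1067 0.052 ]
scene 166 150 5.228758169934641
side 198 144 5.217391304347826
```

View pics/scene1.png

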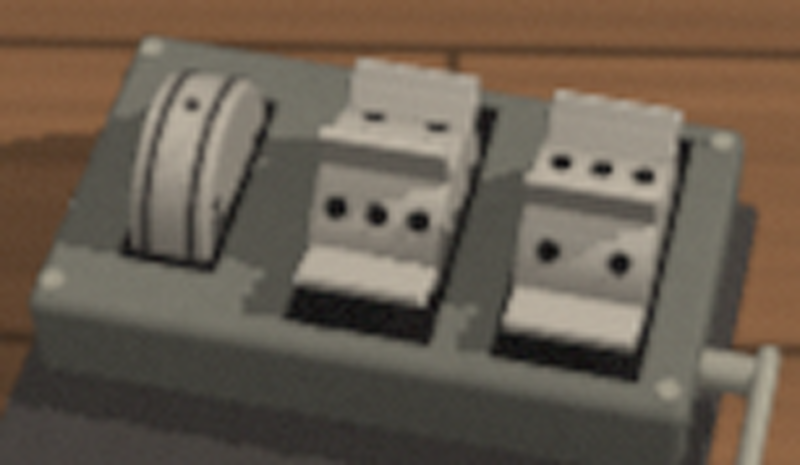

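View pics/side1.png

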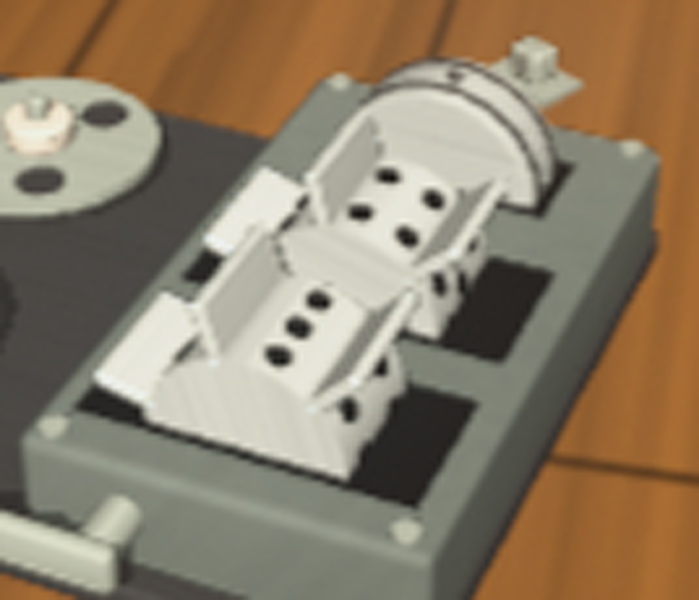

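The enlarged crops show the units wheel with four dots on top and its three-dot face, centre dot (376,214), toward winder +x. The tens wheel has three dots on top, centre dot (602,168), and its two-dot face toward +x. The tension spot is at (192,103) in the scene crop and (457,75) in the side crop. I'll fit the pose and wheel angles from these points.

```bash
cat > fit.py <<'E'
from h import *
from scipy.optimize import least_squares
P={n:bot.camera_params(n) for n in("scene","side")}
K={"scene":(5.2288,166,150),"side":(5.2174,198,144)}
def px(n,u,v): k,x,y=K[n];return np.array([u/k+x,v/k+y])
def W(q,p): c,s=np.cos(q[2]),np.sin(q[2]);return np.array([q[0]+c*p[0]-s*p[1],q[1]+s*p[0]+c*p[1],p[2]])
def pt(q,a,num,y,r):
    t=a-(num-1)*np.pi/3   # angle from top toward +x
    return W(q,[r*np.sin(t),y,.052+r*np.cos(t)])
obs=[("scene",0,3,(376,214)),("scene",.07,3,(602,168)),("scene",.07,2,(583.5,257)),("side",.07,3,(298,327)),("side",0,4,(396.5,206)),("side",.07,2,(365,388))]
box=[("scene",[(303,250),(480,276),(463,352),(275,318)],[(-1,-1),(-1,1),(1,1),(1,-1)]),("side",[(412,249),(506,270),(438,388),(320,352)],[(1,-1),(-1,-1),(-1,1),(1,1)])]
def f(q):
    R=[]
    for n,y,k,uv in obs: R+=list(proj(P[n],pt(q,q[3] if y else q[4],k,y,q[5]))-px(n,*uv))
    for n,L,S in box:
        for uv,s in zip(L,S): R+=list((proj(P[n],W(q,[q[6]+s[0]*.063,q[7]+s[1]*.1105,.052]))-np.array(uv)*.64)*.4)
    return np.array(R+[(q[5]-.032)*1000,q[6]*100,q[7]*100])
if __name__=="__main__":
    o=least_squares(f,[.54,.015,-.2,2.2,2.9,.031,0,0]);print(o.x.round(4));print(f(o.x).round(1))
    np.save("q.npy",o.x)
    for n,uv in(("scene",(192,103)),("side",(457,75))):
        g=[np.linalg.norm(proj(P[n],pt(o.x,a,1,-.07,.036))-px(n,*uv)) for a in np.linspace(-1.6,1.6,321)]
        print("mark",n,np.linspace(-1.6,1.6,321)[np.argmin(g)],min(g))
    for n in P:
        i=bot.capture(n)[:,:,::-1];k,x,y=K[n];i=cv2.resize(i,None,fx=5,fy=5,interpolation=cv2.INTER_CUBIC)
        for yy,a in((.07,o.x[3]),(0,o.x[4])):
            for j in range(6):
                L=[proj(P[n],pt(o.x,a,j+.5,yy+d,r))*5 for d,r in((-.022,.03),(-.022,.05),(.022,.05),(.022,.03))]
                cv2.polylines(i,[np.int32(L)],False,(0,0,255),1)
        i=i[y*5:y*5+550,x*5:x*5+(800 if n=="scene" else 660)];cv2.imwrite(f"pics/ov_{n}.png",i)
E
python3 fit.py
python3 -c "
import cv2,numpy as np
a=cv2.imread('pics/ov_scene.png');b=cv2.imread('pics/ov_side.png')
a=cv2.resize(a[:480],None,fx=.5,fy=.5);b=cv2.resize(b,None,fx=.6,fy=.6)
c=np.zeros((590,800,3),'u1');c[:240,:400]=a[:240,:400];c[:330,402:402+396]=b[:330,:396]
cv2.imwrite('pics/ov.png',c[:332])"
```

```text
[ 0.5019  0.0115 -0.1804  2.9648  4.0941  0.032   0.0326  0.0097]
[ -0.4   0.4  -5.2   1.1  -2.6  -2.3   5.7   2.6   2.2   2.2 -10.5   6.
  -0.3  -1.9   0.2  -1.6   0.3   0.6  -1.5   1.   -1.2  -0.6   0.4  -0.5
   1.1   0.9  -0.2   1.    0.    3.3   1. ]
mark scene 0.75 3.5406595411805446
mark side 0.8900000000000001 5.685321702174721
```

View pics/ov.png

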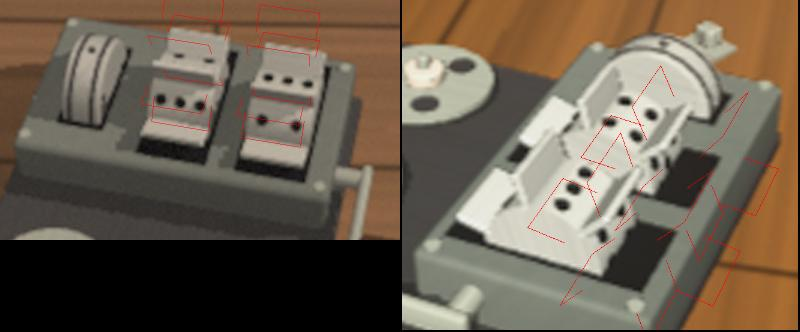

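In the side view, the face on the right of the tens wheel is the -x (four-dot) side. I mislabelled it as the two-dot face, so I'll drop that observation.

```bash
sed -i 's/,("side",.07,2,(365,388))\]/]/' fit.py; python3 fit.py
python3 -c "
import cv2,numpy as np
a=cv2.imread('pics/ov_scene.png');b=cv2.imread('pics/ov_side.png')
a=cv2.resize(a[:480],None,fx=.5,fy=.5);b=cv2.resize(b,None,fx=.6,fy=.6)
c=np.zeros((590,800,3),'u1');c[:240,:400]=a[:240,:400];c[:330,402:402+396]=b[:330,:396]
cv2.imwrite('pics/ov.png',c[:332])"
```

```text
[ 5.3900e-01  1.4700e-02 -1.9790e-01  1.8559e+00  2.8317e+00  3.1900e-02
 -2.6000e-03 -0.0000e+00]
[ 0.3 -0.1  0.   0.2 -0.  -0.2 -0.1  0.1  0.1 -0.6  0.1 -2.   0.3 -1.1
  0.   1.1 -1.6  0.8 -0.9 -0.7  0.6 -0.3  0.3  1.  -0.7  0.7 -0.1 -0.3
 -0. ]
mark scene -0.06000000000000005 0.07419961258361983
mark side -0.07000000000000006 0.11658790022789668
```

View pics/ov.png

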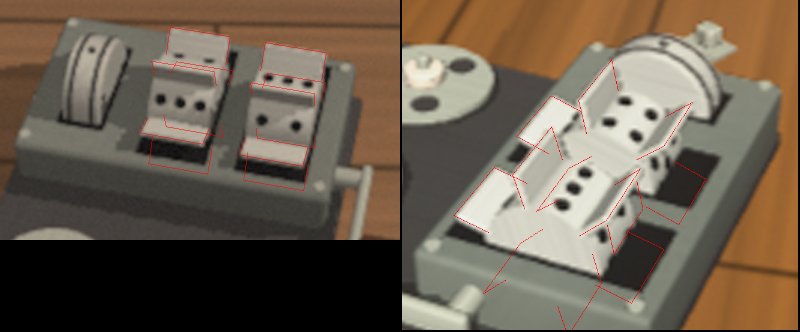

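The fit is now tight. The winder is at (0.539, 0.0147) with yaw -0.198, the tens wheel is at 1.856 (needs +1.286) and the units wheel at 2.832 (needs -1.785). The tension spot is at -0.065. I'll align tool x with winder x and shut the gripper.

```bash
cat > w.py <<'E'
from h import *
from scipy.spatial.transform import Rotation as Ro
q=np.load("q.npy");s=bot.state();c,n=np.cos(q[2]),np.sin(q[2])
d=s['ee_pos'][:2]-q[:2];X=Ro.from_rotvec(s['tool_rot']).as_matrix()
print("t",s['time_s'],"TCP in winder mm",((c*d[0]+n*d[1])*1e3).round(1),((-n*d[0]+c*d[1])*1e3).round(1),"tip h",((s['ee_pos'][2]-.073-.052)*1e3).round(1),"toolx-yaw deg",np.degrees(np.arctan2(X[1,0],X[0,0])-q[2]).round(2),"tilt",X[2].round(3),"F",s['wrist_force'].round(1),"gap",s['finger_gap'])
E
python3 -m inch '[{"xyz":[0,0,0],"turn":0.28},{"xyz":[0,0,0],"turn":0.28},{"xyz":[0,0,0],"turn":0.28},{"xyz":[0,0,0],"turn":0.14},{"xyz":[0,0,0],"turn":0}]' -1; python3 w.py
```

```text
time_s: 0.9
ee_pos: [0.1941, -0.594, 0.3039]
tool_rot: [-3.126, 0.31, 0.0]
wrist_force: [-0.1, 0.7, 0.3]
finger_gap: 0.0122
grip_force: 0.0
t 0.9 TCP in winder mm -218.4 -664.6 tip h 178.9 toolx-yaw deg 0.01 tilt [-0. -0. -1.] F [-0.1  0.7  0.3] gap 0.012242567369765244
```

```bash
R='x'
python3 -m inch '[{"xyz":[0.2,-0.9,0],"turn":0},{"xyz":[0.22,-1,0],"turn":0},{"xyz":[0.22,-1,0],"turn":0},{"xyz":[0.22,-1,0],"turn":0},{"xyz":[0.22,-1,0],"turn":0}]' >/dev/null
python3 -m inch '[{"xyz":[0.22,-1,0],"turn":0},{"xyz":[0.22,-1,0],"turn":0},{"xyz":[0.22,-1,0],"turn":0},{"xyz":[0.22,-1,0],"turn":0},{"xyz":[0.22,-1,0],"turn":0}]' >/dev/null
python3 -m inch '[{"xyz":[0.22,-1,0],"turn":0},{"xyz":[0.22,-1,0],"turn":0},{"xyz":[0.22,-1,0],"turn":0},{"xyz":[0.22,-1,0],"turn":0},{"xyz":[0,-0.5,0],"turn":0}]' ; python3 w.py
```

```text
time_s: 2.4
ee_pos: [0.4284, -0.0509, 0.3043]
tool_rot: [-3.127, 0.302, -0.002]
wrist_force: [-0.2, -1.0, -0.0]
finger_gap: -0.0001
grip_force: 0.0
t 2.4 TCP in winder mm -95.6 -86.1 tip h 179.3 toolx-yaw deg 0.29 tilt [ 0.001 -0.001 -1.   ] F [-0.2 -1.  -0. ] gap -0.0001174318850109823
```

```bash
python3 -m inch '[{"xyz":[0.2,-0.9,0.3],"turn":0},{"xyz":[0.2,-0.9,0.6],"turn":0},{"xyz":[0.2,-0.9,0.8],"turn":0},{"xyz":[0.2,-0.8,0.8],"turn":0},{"xyz":[0,0,0],"turn":0}]' >/dev/null
python3 -m inch '[{"xyz":[0,0,0],"turn":0},{"xyz":[0,0,0],"turn":0}]' >/dev/null; python3 w.py
```

```text
t 3.1 TCP in winder mm -64.3 50.9 tip h 79.7 toolx-yaw deg 0.07 tilt [ 0.001 -0.    -1.   ] F [-0.  -0.1 -0.6] gap 0.000492465519502266
```

```bash
python3 -m inch '[{"xyz":[0.1,-0.48,0],"turn":0},{"xyz":[0,0,0.5],"turn":0},{"xyz":[0,0,0.5],"turn":0},{"xyz":[0,0,0.4],"turn":0},{"xyz":[0,0,0],"turn":0}]' >/dev/null; python3 w.py
```

```text
t 3.6 TCP in winder mm -60.9 69.4 tip h 22.8 toolx-yaw deg -0.03 tilt [-0.001  0.    -1.   ] F [-0.9 -0.1  0.7] gap 0.00026563927307765475
```

```bash
python3 -m inch '[{"xyz":[0.25,0,0],"turn":0},{"xyz":[0.25,0,-0.1],"turn":0},{"xyz":[0.25,0,-0.15],"turn":0},{"xyz":[0.2,0,-0.09],"turn":0},{"xyz":[0.2,0,0],"turn":0}]' >/dev/null; python3 w.py
python3 -m inch '[{"xyz":[0.1,0,0],"turn":0},{"xyz":[0.1,0,0],"turn":0},{"xyz":[0.1,0,0],"turn":0},{"xyz":[0.1,0,0],"turn":0},{"xyz":[0,0,0],"turn":0}]' >/dev/null; python3 w.py
```

```text
t 4.1 TCP in winder mm -12.9 70.8 tip h 37.8 toolx-yaw deg 0.02 tilt [ 0.002 -0.001 -1.   ] F [-1.8  0.1  1.8] gap -9.522658613861538e-07
t 4.6 TCP in winder mm 1.9 70.7 tip h 36.3 toolx-yaw deg 0.04 tilt [ 0.  0. -1.] F [ 0.6 -0.4  0.9] gap 0.00022554336398292684
```

Run:
```python
from h import *
import cv2
a=bot.capture("scene")[150:235,166:320];b=bot.capture("side")[144:259,198:332]
a=cv2.resize(a,None,fx=3,fy=3,interpolation=2);b=cv2.resize(b,None,fx=2.5,fy=2.5,interpolation=2)
c=np.zeros((300,800,3),'u1');c[:a.shape[0],:a.shape[1]]=a;c[:b.shape[0],465:465+b.shape[1]]=b
cv2.imwrite("pics/v1.png",c[:,:,::-1])
```

```text
(no output)
```

View pics/v1.png

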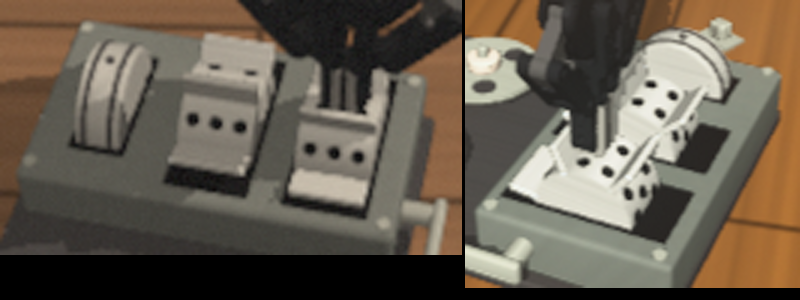

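The picture shows the finger against the tens rib. The three-dot face now looks toward +x with its middle dot at crop (334,154), and the other wheels haven't moved. Next I'll refine that dot and read the angle.

```bash
cat > ang.py <<'E'
import sys;from fit import *;from scipy.optimize import minimize_scalar
# args: cam y num u v (full px of a dot on the face's centre line), refined by dark centroid
q=np.load("q.npy");C={}
for a in sys.argv[1:]:
    n,y,k,u,v=a.split(',');y=float(y);k=int(k);u=float(u);v=float(v)
    if n not in C: C[n]=bot.capture(n).mean(2)
    iu,iv=round(u),round(v);w=C[n][iv-3:iv+4,iu-3:iu+4];g=np.clip(w.max()*.6-w,0,None);yy,xx=np.mgrid[-3:4,-3:4];g=g*(xx**2+yy**2<13)
    c=np.array([iu+(g*xx).sum()/g.sum(),iv+(g*yy).sum()/g.sum()])
    f1=lambda t:np.linalg.norm(proj(P[n],pt(q,t,k,y,q[5] if y>-.05 else .036))-c)
    A=np.arange(-1.8,5.7,.002);e=[f1(t) for t in A];i=int(np.argmin(e));print(a,c.round(1),"angle",A[i].round(3),"err px",round(e[i],2))
E
python3 ang.py scene,.07,3,277.3,201.3 scene,0,3,238.3,191.3 side,-.07,1,285.6,158.4; python3 w.py
```

```text
scene,.07,3,277.3,201.3 [276.9 200.6] angle 2.992 err px 0.37
scene,0,3,238.3,191.3 [237.7 190.7] angle 2.832 err px 0.5
side,-.07,1,285.6,158.4 [285.8 157.2] angle -0.07 err px 1.21
t 4.8 TCP in winder mm 1.6 70.7 tip h 36.6 toolx-yaw deg 0.04 tilt [ 0. -0. -1.] F [-0.  -0.5 -0.2] gap 0.00021437889456030936
```

```bash
python3 -m inch '[{"xyz":[0.05,0,0],"turn":0},{"xyz":[0.05,0,0],"turn":0},{"xyz":[0.04,0,0],"turn":0},{"xyz":[0,0,0],"turn":0},{"xyz":[0,0,0],"turn":0}]' >/dev/null; python3 w.py;python3 ang.py scene,.07,3,276.5,202.5
```

```text
t 5.3 TCP in winder mm 7.3 70.7 tip h 36.6 toolx-yaw deg 0.03 tilt [ 0. -0. -1.] F [-1.5  0.7 -0.9] gap -0.0002283545502638442
scene,.07,3,276.5,202.5 [276.6 202.5] angle 3.104 err px 0.45
```

```bash
python3 -m inch '[{"xyz":[-0.2,0,0],"turn":0},{"xyz":[0,0,-0.5],"turn":0},{"xyz":[0,0,-1],"turn":0},{"xyz":[-1,0,-1],"turn":0},{"xyz":[-1,0,-1],"turn":0}]' >/dev/null
python3 -m inch '[{"xyz":[-1,0,-0.5],"turn":0},{"xyz":[0,0,0],"turn":0},{"xyz":[0,0,0],"turn":0}]' >/dev/null
python3 w.py
python3 - <<'E'
from h import *
import cv2
a=bot.capture("scene")[155:235,245:320];b=bot.capture("side")[175:255,205:305]
a=cv2.resize(a,None,fx=5,fy=5,interpolation=2);b=cv2.resize(b,None,fx=4,fy=4,interpolation=2)
c=np.zeros((400,800,3),'u1');c[:a.shape[0],:a.shape[1]]=a;c[:b.shape[0],385:385+b.shape[1]]=b
cv2.imwrite("pics/v2.png",c[:,:,::-1])
E
```

```text
t 6.15 TCP in winder mm -112.1 70.7 tip h 188.0 toolx-yaw deg 0.09 tilt [ 0.002 -0.001 -1.   ] F [-0.3 -0.  -1. ] gap 0.00021281150528184992
```

View pics/v2.png

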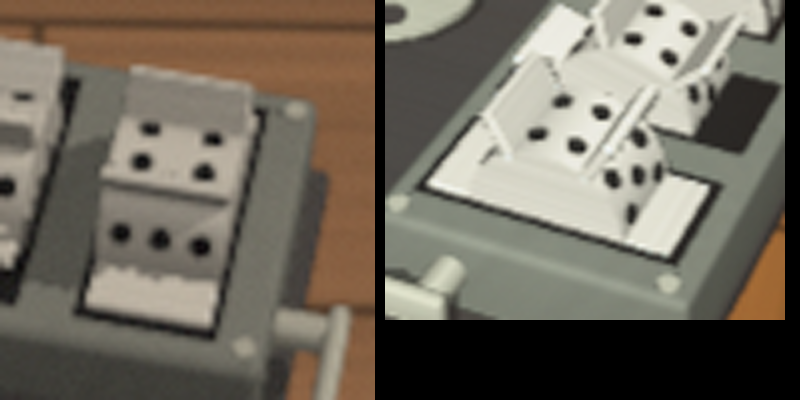

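The four-dot face is on top. Its dots are at (150,129), (212,138), (141,161) and (205,172) in the scene crop, and (562,101), (600,111), (538,133) and (577,145) in the side crop. I'll refit pose and angles together using sub-pixel dot centroids.

```bash
cat > fit2.py <<'E'
from fit import *
G={n:bot.capture(n).mean(2) for n in P}
def ref(n,u,v):
    for _ in range(3):
        iu,iv=round(u),round(v);w=G[n][iv-3:iv+4,iu-3:iu+4];yy,xx=np.mgrid[-3:4,-3:4]
        g=np.clip(np.percentile(w,75)*.75-w,0,None)*((xx+iu-u)**2+(yy+iv-v)**2<7)
        u,v=iu+(g*xx).sum()/g.sum(),iv+(g*yy).sum()/g.sum()
    return u,v
def run(faces,q0=None,fix=False):
    # faces: (cam,y,num,[dots full px]) mean of refined dots = face centre
    O=[(n,y,k,np.mean([ref(n,*d) for d in D],0)) for n,y,k,D in faces]
    q1=np.load("q.npy") if q0 is None else q0
    def f(z):
        q=np.r_[z[:5],q1[5:]];R=[]
        for n,y,k,c in O: R+=list((proj(P[n],pt(q,q[3] if y else q[4],k,y,.032))-c)*(1+0*k))
        R+=list((q[:3]-q1[:3])*(1e5 if fix else [150,150,150]))
        return np.array(R)
    o=least_squares(f,q1[:5]);print("pose,tens,units",o.x.round(4));print(f(o.x).round(2));return np.r_[o.x,q1[5:]]
E
python3 - <<'E'
from fit2 import *
sc=lambda L:[((u+.5)/5+244.5,(v+.5)/5+154.5) for u,v in L]
si=lambda L:[((u-384.5)/4+204.5,(v+.5)/4+174.5) for u,v in L]
F=[("scene",.07,4,sc([(150,129),(212,138),(141,161),(205,172)])),("scene",.07,3,sc([(121,232),(160,239),(200,246)])),
("side",.07,4,si([(562,101),(600,111),(538,133),(577,145)])),("side",0,4,si([(654,11),(689,29),(634,38),(669,57)])),
("scene",0,3,[(237.7,190.7)]),("side",.07,5,si([(639,175)]))]
q=np.load("q.npy");q[3:5]=3.12,2.83
np.save("q2.npy",run(F,q))
E
```

```text
pose,tens,units [ 0.5394  0.0142 -0.1978  3.1021  2.8273]
[ 0.18  0.18  0.1   0.16  0.33 -0.44  0.38 -0.37  0.26  0.21 -0.22  0.14
  0.06 -0.07  0.02]
```

Run:
```python
from fit2 import *
q=np.load("q2.npy")
for n,L in (("scene",[(152,47),(722,140),(667,388),(52,280)]),("side",[(630,150),(407,530),(53,427),(341,82)])):
    k,x,y=K[n]
    W_=np.array([back(n,((u+.5)/k+x-.5,(v+.5)/k+y-.5),.0535) for u,v in L])
    print(n,W_[:,:2].round(4).tolist(),"centre",W_.mean(0).round(4),"yaws",[np.round(-np.arctan2(*(d[:2])),4) for d in (W_[1]-W_[0],W_[2]-W_[3])], [np.round(np.arctan2(d[1],d[0]),4) for d in (W_[3]-W_[0],W_[2]-W_[1])],
     "sizes",np.linalg.norm(W_[1]-W_[0]).round(4),np.linalg.norm(W_[3]-W_[0]).round(4))
```

```text
scene [[0.4638, -0.0782], [0.5043, 0.1274], [0.6123, 0.1058], [0.5723, -0.0997]] centre [0.5382 0.0138 0.0535] yaws [np.float64(-0.1942), np.float64(-0.1924)] [np.float64(-0.1955), np.float64(-0.1975)] sizes 0.2096 0.1106
side [[0.4652, -0.0749], [0.5057, 0.1281], [0.6135, 0.1077], [0.572, -0.0977]] centre [0.5391 0.0158 0.0535] yaws [np.float64(-0.197), np.float64(-0.1995)] [np.float64(-0.2111), np.float64(-0.1867)] sizes 0.2069 0.1092
```

```bash
cat >> fit2.py <<'E'
CEN={"scene":(.5382,.0138),"side":(.5391,.0158)}
def per(faces):
    # each camera with its own winder centre (from the screws): angle per face
    A=np.arange(-.3,5.6,.002)
    for n,y,k,D in faces:
        c=np.mean([ref(n,*d) for d in D],0);q=np.r_[CEN[n],-.196]
        e=[np.linalg.norm(proj(P[n],pt(q,a,k,y,.032))-c) for a in A];i=int(np.argmin(e));print(n,y,k,c.round(1),A[i].round(3),round(e[i],2))
E
python3 - <<'E'
from fit2 import *
sc=lambda L:[((u+.5)/5+244.5,(v+.5)/5+154.5) for u,v in L]
si=lambda L:[((u-384.5)/4+204.5,(v+.5)/4+174.5) for u,v in L]
per([("scene",.07,4,sc([(150,129),(212,138),(141,161),(205,172)])),("scene",.07,3,sc([(121,232),(160,239),(200,246)])),
("side",.07,4,si([(562,101),(600,111),(538,133),(577,145)])),("side",0,4,si([(654,11),(689,29),(634,38),(669,57)])),
("scene",0,3,[(237.7,190.7)])])
E
```

```text
scene 0.07 4 [280.  184.7] 3.13 0.14
scene 0.07 3 [276.6 202.6] 3.126 0.13
side 0.07 4 [250.7 205.4] 3.122 0.15
side 0 4 [273.7 183.1] 2.85 0.01
scene 0 3 [237.6 190.7] 2.844 0.06
```

Using each camera's own winder centre, all three readings agree: tens is at 3.126, about 1° off, which is good. Units is at 2.847. Next I'll go over the units wheel to the +x side of its upper rib.

```bash
python3 -m inch '[{"xyz":[0.8,0.4,0],"turn":0},{"xyz":[0.9,0.5,0],"turn":0},{"xyz":[0.9,0.5,0.4],"turn":0},{"xyz":[0.8,0.3,0.7],"turn":0},{"xyz":[0.2,0.07,0.7],"turn":0}]' >/dev/null
python3 -m inch '[{"xyz":[0,0,0.7],"turn":0},{"xyz":[0,0,0.4],"turn":0},{"xyz":[0,0,0],"turn":0},{"xyz":[0,0,0],"turn":0}]' >/dev/null
python3 w.py
```

```text
t 7.45 TCP in winder mm 32.6 -0.2 tip h 71.0 toolx-yaw deg 0.03 tilt [-0.001  0.    -1.   ] F [0.8 0.1 0.8] gap 3.769719837653141e-05
```

```bash
python3 -m inch '[{"xyz":[0,0,0.5],"turn":0},{"xyz":[0,0,0.37],"turn":0},{"xyz":[0,0,0],"turn":0},{"xyz":[-0.2,0,0],"turn":0},{"xyz":[-0.2,0,0],"turn":0}]' >/dev/null
python3 w.py
python3 -m inch '[{"xyz":[-0.15,0,0],"turn":0},{"xyz":[-0.15,0,0],"turn":0},{"xyz":[-0.1,0,0],"turn":0},{"xyz":[-0.1,0,0],"turn":0},{"xyz":[0,0,0],"turn":0}]' >/dev/null
python3 w.py
python3 -m inch '[{"xyz":[0.2,0,0],"turn":0},{"xyz":[0,0,-0.5],"turn":0},{"xyz":[0,0,-0.5],"turn":0},{"xyz":[0.5,0,-0.3],"turn":0},{"xyz":[0.5,0,0],"turn":0}]' >/dev/null
python3 -m inch '[{"xyz":[0,0,0],"turn":0},{"xyz":[0,0,0],"turn":0}]' >/dev/null
python3 w.py
```

```text
t 7.95 TCP in winder mm 16.6 0.0 tip h 37.3 toolx-yaw deg 0.04 tilt [ 0.002 -0.    -1.   ] F [1.5 0.3 0.7] gap -1.8178832475301273e-05
t 8.45 TCP in winder mm -4.2 -0.1 tip h 36.4 toolx-yaw deg 0.04 tilt [-0.001  0.    -1.   ] F [ 0.2  0.4 -0.3] gap -0.00012154841070318818
t 9.15 TCP in winder mm 44.3 -0.3 tip h 87.9 toolx-yaw deg 0.01 tilt [-0.001  0.    -1.   ] F [-0.2 -0.1  0.3] gap 5.0348285209468354e-05
```

```bash
python3 -m inch '[{"xyz":[0.15,0,0.4],"turn":0},{"xyz":[0,0,0.5],"turn":0},{"xyz":[0,0,0.4],"turn":0},{"xyz":[0,0,0],"turn":0},{"xyz":[-0.2,0,0],"turn":0}]' >/dev/null
python3 w.py
python3 -m inch '[{"xyz":[-0.25,0,0],"turn":0},{"xyz":[-0.25,0,0],"turn":0},{"xyz":[-0.25,0,0],"turn":0},{"xyz":[-0.15,0,0],"turn":0},{"xyz":[-0.1,0,0],"turn":0}]' >/dev/null
python3 -m inch '[{"xyz":[-0.05,0,0],"turn":0},{"xyz":[0,0,0],"turn":0},{"xyz":[0,0,0],"turn":0}]' >/dev/null
python3 w.py
python3 - <<'E'
from h import *
import cv2
a=bot.capture("scene")[150:235,166:320];b=bot.capture("side")[144:259,198:332]
a=cv2.resize(a,None,fx=3,fy=3,interpolation=2);b=cv2.resize(b,None,fx=2.5,fy=2.5,interpolation=2)
c=np.zeros((300,800,3),'u1');c[:a.shape[0],:a.shape[1]]=a;c[:b.shape[0],465:465+b.shape[1]]=b
cv2.imwrite("pics/v3.png",c[:,:,::-1])
E
```

```text
t 9.65 TCP in winder mm 42.5 -0.1 tip h 36.2 toolx-yaw deg 0.03 tilt [-0.  0. -1.] F [ 0.2 -0.1  1. ] gap -0.00032814223729820004
t 10.45 TCP in winder mm -0.0 -0.2 tip h 36.0 toolx-yaw deg 0.04 tilt [-0.001  0.    -1.   ] F [-0.  -0.3 -0.5] gap 8.846074944365516e-05
```

View pics/v3.png

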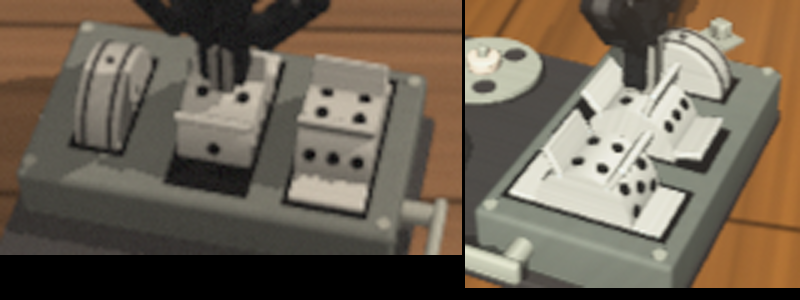

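The units wheel now has two dots on top, at crop (203,91) and (243,97). Its one-dot face is in front at (213,148).

Run:
```python
from fit2 import *
s=lambda u,v:((u+.5)/3+165.5,(v+.5)/3+149.5)
per([("scene",0,1,[s(213,148)]),("scene",0,2,[s(203,91),s(243,97)]),("scene",.07,3,[s(310,154),s(333,159),s(358,162)]),("scene",.07,4,[s(327,91),s(365,99),s(321,112),s(359,117)])])
```

```text
scene 0 1 [236.7 199.3] 1.254 0.02
scene 0 2 [239.8 180.9] 1.236 0.08
scene 0.07 3 [276.6 202.6] 3.126 0.13
scene 0.07 4 [280.  184.7] 3.13 0.13
```

```bash
python3 -m inch '[{"xyz":[-0.08,0,0],"turn":0},{"xyz":[-0.07,0,0],"turn":0},{"xyz":[-0.05,0,0],"turn":0},{"xyz":[0,0,0],"turn":0},{"xyz":[0,0,0],"turn":0}]' >/dev/null
python3 w.py
python3 - <<'E'
from fit2 import *
per([("scene",0,1,[(236.4,201.7)])])
E
```

```text
t 11.15 TCP in winder mm -7.9 -0.2 tip h 36.4 toolx-yaw deg 0.03 tilt [-0.001  0.    -1.   ] F [-0.1 -0.1 -1.5] gap -0.0001096600465574288fit2.py:7: RuntimeWarning: invalid value encountered in scalar divide
  u,v=iu+(g*xx).sum()/g.sum(),iv+(g*yy).sum()/g.sum()
Traceback (most recent call last):
  File "fit2.py", line 24, in per
    c=np.mean([ref(n,*d) for d in D],0);q=np.r_[CEN[n],-.196]
               ~~~^^^^^^
  File "fit2.py", line 5, in ref
    iu,iv=round(u),round(v);w=G[n][iv-3:iv+4,iu-3:iu+4];yy,xx=np.mgrid[-3:4,-3:4]
          ~~~~~^^^
ValueError: cannot convert float NaN to integer
```

Run:
```python
from fit2 import *
per([("scene",0,1,[(237.2,196)]),("scene",0,1,[(237.2,195)])])
```

```text
scene 0 1 [236.9 196.8] 1.094 0.02
scene 0 1 [236.9 196.8] 1.094 0.02
```

```bash
python3 -m inch '[{"xyz":[-0.055,0,0],"turn":0},{"xyz":[0,0,0],"turn":0},{"xyz":[0.2,0,0],"turn":0},{"xyz":[0,0,-0.5],"turn":0},{"xyz":[0,0,-0.8],"turn":0}]' >/dev/null
python3 -m inch '[{"xyz":[-0.8,0,-0.8],"turn":0},{"xyz":[-1,0,-0.8],"turn":0},{"xyz":[-1,0,-0.4],"turn":0},{"xyz":[-0.5,0,0],"turn":0},{"xyz":[0,0,0],"turn":0}]' >/dev/null
python3 w.py
python3 - <<'E'
from h import *
import cv2
a=bot.capture("scene")[150:235,166:320];b=bot.capture("side")[144:259,198:332]
a=cv2.resize(a,None,fx=3,fy=3,interpolation=2);b=cv2.resize(b,None,fx=2.5,fy=2.5,interpolation=2)
c=np.zeros((300,800,3),'u1');c[:a.shape[0],:a.shape[1]]=a;c[:b.shape[0],465:465+b.shape[1]]=b
cv2.imwrite("pics/v4.png",c[:,:,::-1])
E
```

```text
t 12.35 TCP in winder mm -134.8 -0.4 tip h 168.2 toolx-yaw deg 0.08 tilt [-0. -0. -1.] F [-0.2 -0.6  0.3] gap 0.00011014268097656843
```

View pics/v4.png

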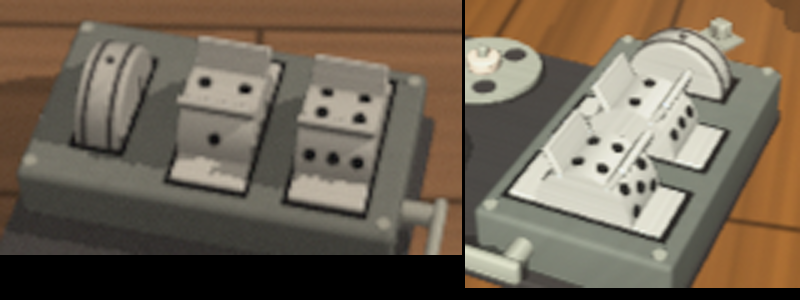

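The picture shows units with two dots on top at (204,82) and (245,88), and one dot in front at (214,139). Tens shows four dots on top, and the tension spot is still at (109,59).

```bash
python3 - <<'E'
from fit2 import *
s=lambda u,v:((u+.5)/3+165.5,(v+.5)/3+149.5)
d=lambda u,v:((u-464.5)/2.5+197.5,(v+.5)/2.5+143.5)
per([("scene",0,1,[s(214,139)]),("scene",0,2,[s(204,82),s(245,88)]),("side",0,2,[d(649,83),d(632,103)]),("scene",.07,3,[s(310,154),s(333,159),s(358,162)]),("scene",.07,4,[s(327,91),s(365,99),s(321,112),s(359,117)]),("side",.07,4,[d(593,141),d(617,148),d(578,161),d(602,169)])])
E
python3 ang.py scene,-.07,1,202.7,169.7 side,-.07,1,285.6,157.4
```

```text
scene 0 1 [236.9 196.1] 1.054 0.07
scene 0 2 [240.6 178.1] 1.042 0.02
side 0 2 [268.4 180.5] 1.056 0.56
scene 0.07 3 [276.6 202.6] 3.128 0.12
scene 0.07 4 [280.  184.7] 3.13 0.14
side 0.07 4 [250.7 205.4] 3.122 0.15
scene,-.07,1,202.7,169.7 [202.9 169.9] angle -0.05 err px 0.23
side,-.07,1,285.6,157.4 [285.8 155.9] angle -0.054 err px 2.51
```

The units wheel reads 1.05, the tens wheel 3.127, and the tension wheel is unchanged, so I'm handing it in.

```bash
python3 -c "
from station import bot
print(bot.close_job())"
```

```text
the job is handed in; nothing more can be done
None
```

The preset reads 42, measured by camera before hand-in: tens 3.13 rad (target 3.142), then units 1.05 rad (target 1.047), tension wheel not touched and its spot unmoved within measurement error, handed in at about 12.5 s with the arm clear (no verdict returned).

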